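Load the last vial on a guarded sample carousel

TASK

Hang the loose sample vial in the empty fork of the sample carousel. The gate in its guard rail is shut and must stay shut while the carousel turns: first turn the hand wheel by its knob until the empty fork stands squarely at the middle of the gate, then swing the gate wide open, bring the upright vial in through it and hang it by its neck ring so that it sits down fully on the fork behind the upturned ends. Finally shut the gate fully, with the carousel left as it is, and leave the other bottles and the flask where they stand.

Things in the scene. Friction and masses are not known exactly. Their poses are not given: they have to be found in the camera images.
- vial_center (a point): The loose sample vial, upright on the worktop: round, brown glass, white ribbed cap, 116 mm tall, about 60 g, like the five on the carousel. It stands in any of four places among other bottles, left or right. This point: on its axis, 58 mm above its foot; z runs up. Cap 25 mm across, 88 to 116 mm above the foot: grip it from above at about 102 mm, fingertips above the neck ring.
- vial_neck (a point): Point on the vial's axis at the underside of its neck ring, 76 mm above its foot. Vial, measured from the foot: body 32 mm across up to 50 mm, shoulder narrowing to 58 mm, neck 13 mm across from 58 to 76 mm, ring 30 mm across from 76 to 79 mm, then 17 mm across up to the cap at 88 mm.
- carousel (a joint): Angle of the carousel, rad, grows anticlockwise seen from above. At 0 (or 6.283) the empty fork is at the middle of the gate. Starts anywhere from 0.7 to 5.58; turns either way (stops at -3.3 and 9.6); friction about 0.1 N m, stays where left. Six forks 60 degrees apart, 75 mm from the axle; five hold vials that are clipped in and do not come off, one is empty.
- fork_seat (a point): Seat of the empty fork: midway between its two tines, level with their tops (125 mm above the worktop); turns with the carousel; x points from here to the axle, z up. Tines: flat steel 5 mm thick, 8 mm wide, gap of 19 mm between, open outwards, closed 9 mm inwards of the seat; their outer ends, 14.5 to 19.5 mm outwards of the seat, turn up 4 mm.
- load_point (a point): Where fork_seat stands when the empty fork is at the middle of the gate; fixed to the base, 75 mm from the axle. x points from here to the axle (away from the gate), y to the left seen by one facing the gate. To hang a vial bring it in along +x with its ring 5 to 12 mm above the tines, then lower it: its ring rests on the tines, its foot 49 mm above the worktop.
- axle (a point): Point on the carousel's upright axle, 125 mm above the worktop; axes of the base, as load_point. Base: grey round foot, 244 mm across, 20 mm high. A guard rail of two steel rings, 62 and 98 mm high and 216 mm across, with posts to 115 mm, surrounds the hanging vials (caps to 165 mm) and is open only at the gate, 70 mm wide.
- wheel_knob (a point): Middle of the round black finger knob on the hand wheel: 13 to 15 mm thick, 37 mm tall, this point 189 mm above the worktop and 17 mm below its top, 31 mm from the axle, on the side away from the empty fork. The knob spins freely on its pin, so it can be carried round the axle without turning the gripper. Hand wheel: black, 84 mm across, top 167 mm above the worktop.
- gate_leaf (a joint): Swing of the gate, rad: 0 shut, grows as it opens outwards, stop at 2.6. Upright hinge on the left post of the gap (seen by one facing the gate); from above it opens clockwise. Starts shut; light friction (0.03 N m) holds it where it is left.
- gate_handle (a point): Middle of the round upright black handle at the gate's free end: 15 to 17 mm thick, 37 mm tall, this point 152 mm above the worktop, 18 mm below its top, 76 mm from the hinge axis. It swings with the gate about gate_hinge and does not spin on the gate; opened to 2.2 rad or more it stands clear of the way in.
- gate_hinge (a point): Point on the gate's upright hinge axis, 152 mm above the worktop, fixed to the base; axes as load_point.
- kcl_bottle: Bystander, loose, to be left where it stands: white reagent bottle, 46 mm across and 92 mm tall. Origin at the centre of its foot.
- dropper_bottle: Bystander, loose, to be left where it stands: brown dropper bottle, 28 mm across and 84 mm tall, black pointed rubber bulb. Origin at the centre of its foot.
- weighing_bottle: Bystander, loose, to be left where it stands: clear glass weighing bottle, 35 mm across and 65 mm tall, with a glass knob lid. Origin at the centre of its foot.
- conical_flask: Bystander, loose, to be left where it stands: conical flask, 83 mm across and 130 mm tall. Origin at the centre of its foot.
Things that resemble listed ones, but are neither listed nor needed, are in the scene too. What is shaped like the part that bears vial_center but orange is not meant.

How it is judged:
On the way, in this order (a step that is already met when the one before it is completed fails the run):
1. the empty fork is turned to the middle of the gate (within 10 mm) while the gate is shut (horizontal distance between fork_seat and load_point below 0.01 m and value of joint gate_leaf below 0.1 rad and velocity of joint carousel between -0.1 and 0.1 rad/s), for 0.2 s.
2. the gate is swung wide open (beyond 1.9 rad) with the empty fork still there (value of joint gate_leaf above 1.9 rad and horizontal distance between fork_seat and load_point below 0.015 m), for 0.1 s.
3. the vial hangs seated in the fork, the gate still open (horizontal distance between vial_neck and fork_seat below 0.006 m and z of vial_neck in the frame of fork_seat between -0.003 and 0.003 m and angle between vial_center's own z axis and vertical below 0.12 rad and value of joint gate_leaf above 1.5 rad), for 0.2 s.
At the end, for the whole second after the job is handed in: The vial hangs upright (within 0.12 rad), its neck ring down on the tines (within 3 mm) and within 6 mm of the middle of the empty fork's seat; that fork is within 20 mm of the middle of the gate; the gate is shut (below 0.08 rad) (horizontal distance between vial_neck and fork_seat below 0.006 m and z of vial_neck in the frame of fork_seat between -0.003 and 0.003 m and angle between vial_center's own z axis and vertical below 0.12 rad and value of joint gate_leaf below 0.08 rad and horizontal distance between fork_seat and load_point below 0.02 m); the robot touches nothing.
It fails at once if the carousel is turned away from the gate (empty fork more than 30 mm from the middle) while the gate is open by more than 0.3 rad (value of joint gate_leaf above 0.3 rad and horizontal distance between fork_seat and load_point above 0.03 m).
It fails at once if the vial is tipped by more than 0.6 rad (angle between vial_center's own z axis and vertical above 0.6 rad).
It fails at once if one of the other loose bottles or the flask is displaced by more than 25 mm (distance of any of kcl_bottle, dropper_bottle, weighing_bottle, conical_flask from where it was at the start of the episode above 0.025 m).
It also fails if it takes over 67 s, if anything falls off the work surface, if the arm or the gripper's body presses on something with over 40 N, if the wrist force passes 120 N, or if a joint passes its speed limit or range.

ROBOT

A 6-joint arm with a two-finger parallel gripper is mounted at the origin on a cart in front of the work surface, level with it; the furniture and walls round the work are solid. World frame = base frame: x ahead of the robot, y to its left, z up, the work surface at z = 0. Lengths are in m, angles in rad, forces in N, time in s.
With the tool pointing down it reaches from about 0.35 to 1 m from the base axis. Payload 7.1 kg.
Tool frame: the origin (TCP) lies between the finger pads; the fingertips stand 22 mm ahead of it and the grasp point (between the pads) lies 3 mm ahead of it; z points along the fingers, y is the line along which they close (so a half turn about z gives the same grasp; the last joint's range is limited). The gripper opens to 85 mm and grips with 20 to 120 N. Pads are 22 mm wide; open, the fingers measure 114 mm over their backs; the gripper's body (76 mm by 85 mm) begins 54 mm behind the grasp point. The pads swing forward as they close: fully open they stand 13 mm farther back than shut.
Start: joints at [1.215, 0.423, 1.63, -0, 1.089, -0.019], TCP at [0.207, 0.59, 0.22] pointing down, gripper open.
Joint ranges: [-3, 3], [-0.9, 2.11], [0.09, 2.58], [-1.31, 4.45], [0.11, 2.69], [-2.54, 2.54]. Speed limits (rad/s): [2.39, 2.39, 3.01, 3.14, 3.14, 3.14].

INTERFACE

Orientations are given as a rotation vector (axis times angle).
In Python, from rig import manip gives the robot as it stands. The module is installed in compiled form; this text tells all that it offers. Calls block until the motion is done:
- manip.move_to(position, orientation): joint-space move of the TCP to a pose.
- manip.servo_line(position, orientation=None, rate=0.15): straight line of the TCP; orientation=None keeps the orientation; rate is the mean speed in m/s.
- manip.set_joints(angles): joint-space move.
- manip.command_gripper(opening, f_grip=None): finger opening in m; f_grip is the grip in N (None keeps the last); returns when the fingers have stopped.
- manip.hold(seconds).
- manip.solve_ik(position, orientation): joint angles nearest the present ones, or None.
- manip.camera(name): name is "side" or "top" or "wrist"; returns a dict with "image" (400x640x3 uint8, red, green, blue), "fx", "fy", "cx", "cy" (pixels), "cam_to_world" (4x4, takes a point from camera to world coordinates); the wrist camera has in their place "mount" (4x4, takes a point from camera to tool coordinates, whose origin is the TCP and whose axes are the flange's). Camera axes: x right, y down, z forward; pixel columns grow to the right and rows downward; lengths in m; the calibration is good to about 2 mm. The wrist camera is an equidistant fisheye: a pixel r from the principal point sees the ray r / f radians off the axis. A picture is of the moment at which its call begins: read the wrist's pose just before it. There is no depth.
A pose or a line that the arm cannot do raises manip.IKError and nothing moves.
- manip.sign_off(): hands the job in; it is judged then, once.
Readings, each from a call of its own:
- manip.get_time(): time.
- manip.get_joint_positions(): joint angles.
- manip.get_joint_vel(): joint speeds.
- manip.get_tau(): joint torques, N m.
- manip.get_position(): TCP position.
- manip.get_ee_rot(): TCP orientation.
- manip.get_contact_force(): force on the tool from outside, world axes, zero at the start.
- manip.get_torque(): the same for the moment, N m.
- manip.get_width(): finger opening in m.
- manip.get_grip_force(): force on a finger pad.
Only numpy, scipy, OpenCV 4.12 (cv2) and the standard library are available. Lean on these libraries where they do the work, as an engineer would, in place of code of your own. Each camera call takes 0.05 s, during which the arm holds its last target. There are 200 camera calls.

## Working session

There is one attempt and no reset: what is moved stays moved. The work goes in short steps, each a Python script; the robot and the scene stay as the last script left them, time stands still between calls to the robot, and variables do not carry over. Pictures are saved under pics/ and viewed, at most 10 in all, crops included, and the job is handed in when it is done.

```bash
mkdir -p pics
python3 - <<'E'
from rig import manip
import cv2,numpy as np
for n in("side","top"):
    c=manip.camera(n); cv2.imwrite(f"pics/{n}0.png",cv2.cvtColor(c["image"],cv2.COLOR_RGB2BGR))
    print(n,c["fx"],c["fy"],c["cx"],c["cy"]); print(np.round(c["cam_to_world"],4).tolist())
print(manip.get_position(),manip.get_ee_rot(),manip.get_time())
c=manip.camera("wrist");print(c["fx"],c["cx"],c["cy"],np.round(c["mount"],4).tolist())
E
```

```text
side 360.9717653447059 360.9717653447059 321.924382384156 199.55506144813833
[[0.8464, -0.3386, 0.411, 0.1228], [-0.5324, -0.5578, 0.6368, -0.7034], [0.0136, -0.7578, -0.6524, 0.8549], [0.0, 0.0, 0.0, 1.0]]
top 360.9399963854324 360.9399963854324 321.55998309728756 196.60522862240148
[[0.0244, -0.9838, 0.1774, 0.3008], [-0.9997, -0.0255, -0.0036, 0.0092], [0.0081, -0.1772, -0.9841, 1.4628], [0.0, 0.0, 0.0, 1.0]]
[0.20632928 0.58943036 0.21883424] [-5.26499532e-01 -3.09688648e+00  2.08892755e-03] 0.1
309.70691628693146 318.0970488163112 201.53310039164305 [[-0.0004, -0.9654, -0.2609, 0.0651], [1.0, -0.0007, 0.001, 0.0005], [-0.0011, -0.2609, 0.9654, -0.1554], [0.0, 0.0, 0.0, 1.0]]
```

View pics/top0.png

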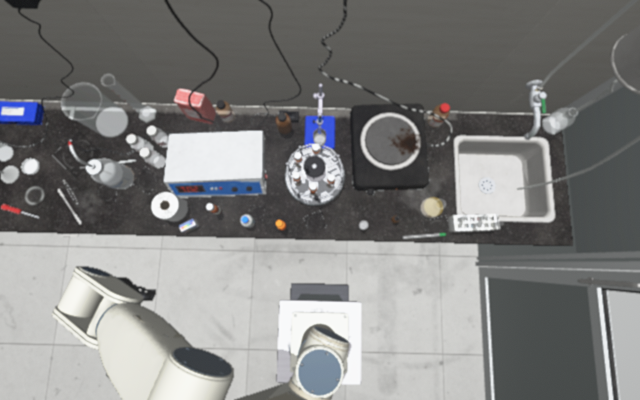

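View pics/side0.png

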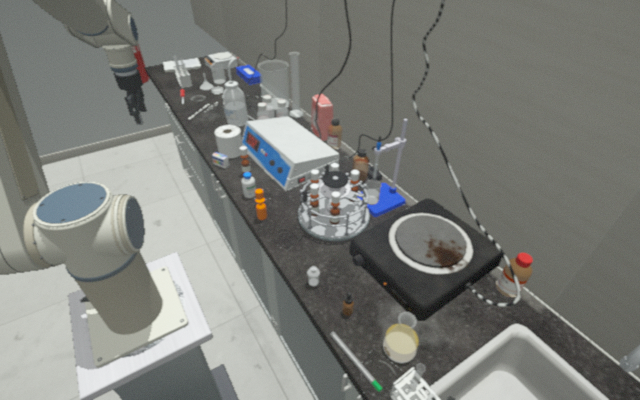

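The side view shows the carousel at about (335,205), the vial with its white cap near (243,155), the blue-capped white KCl bottle at (248,185) and the orange decoy at (261,205). In the top view the vial is near (212,208) and the carousel at (315,172). Next I'll zoom in.

Run:
```python
import cv2,numpy as np
s=cv2.imread("pics/side0.png");t=cv2.imread("pics/top0.png")
a=cv2.resize(s[140:240,225:385],(800,500)[:2],interpolation=cv2.INTER_CUBIC)
b=cv2.resize(t[135:235,195:355],(800,500),interpolation=cv2.INTER_CUBIC)
cv2.imwrite("pics/sc.png",a);cv2.imwrite("pics/tc.png",b)
```

```text
(no output)
```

View pics/sc.png

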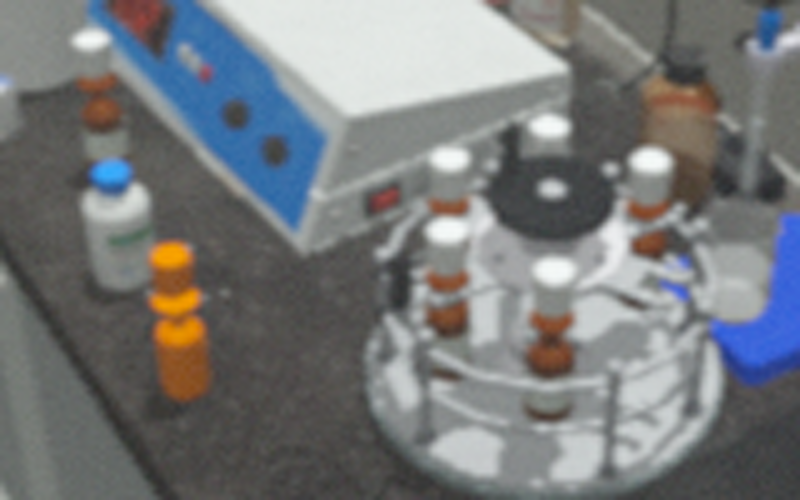

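View pics/tc.png

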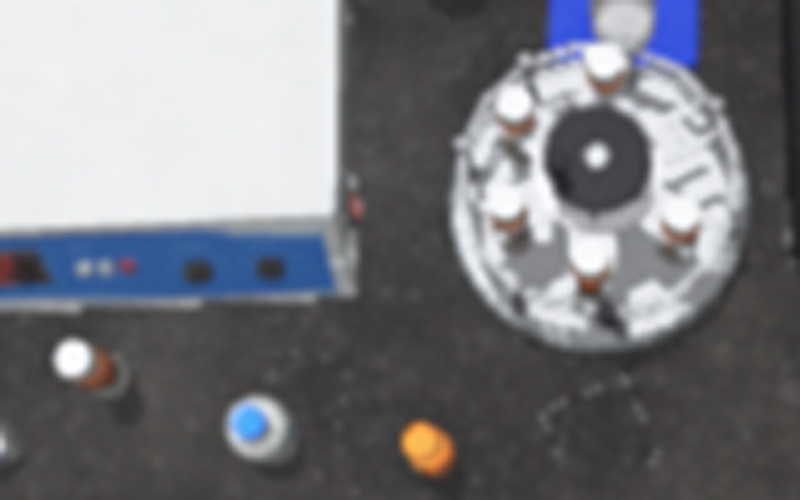

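The zoomed views show the vial cap at side (243,148) and top (209.6,207). In the side view the knob is at (327,169) and the dark gate handle at (304.4,196). Five caps are on the carousel and the empty fork is at its right rear. I'll take first positions from these, then look closely from the wrist.

```bash
cat > h.py <<'E'
from rig import manip
import numpy as np, cv2
from scipy.spatial.transform import Rotation as R
def down(yaw): return (R.from_euler('z',yaw)*R.from_euler('x',np.pi)).as_rotvec()
def pin(c,u,v):
    M=np.array(c["cam_to_world"]); d=M[:3,:3]@np.array([(u-c["cx"])/c["fx"],(v-c["cy"])/c["fy"],1]); return M[:3,3],d
def plane(o,d,z): return o+d*(z-o[2])/d[2]
def wristcam():
    p=manip.get_position(); r=R.from_rotvec(manip.get_ee_rot()); c=manip.camera("wrist")
    c["o"]=p+r.apply(c["mount"][:3,3]); c["R"]=r.as_matrix()@c["mount"][:3,:3]; return c
def fish(c,u,v):
    x,y=u-c["cx"],v-c["cy"]; q=np.hypot(x,y); th=q/c["fx"]
    k=np.sin(th)/max(q,1e-9); return c["o"],c["R"]@np.array([x*k,y*k,np.cos(th)])
def save(c,n): cv2.imwrite(n,cv2.cvtColor(c["image"],cv2.COLOR_RGB2BGR))
def tri(a,b):
    (o,d),(p,e)=a,b; A=np.stack([d,-e],1); s=np.linalg.lstsq(A,p-o,rcond=None)[0]
    x,y=o+d*s[0],p+e*s[1]; return (x+y)/2,np.linalg.norm(x-y)
E
python3 - <<'E'
from h import *
t=manip.camera("top");s=manip.camera("side")
T=lambda x,y:pin(t,195+x/5,135+y/5); S=lambda x,y:pin(s,225+x/5,140+y/5)
print("hub",plane(*T(597,157),.167),"vial",tri(T(73,360),S(92,42)),plane(*T(73,358),.116))
for p in((605,62),(514,105),(508,200),(590,252),(680,215)):print(plane(*T(*p),.165))
print("handle",plane(*S(397,280),.152),"knob",plane(*S(510,145),.189),"kcl",plane(*T(250,424),.092))
ax=plane(*T(597,157),.167)
for yaw in np.arange(0,6.3,.8):
    r=R.from_rotvec(down(yaw)); off=r.apply([.065-.04,0,0]); 
    q=manip.solve_ik(np.r_[ax[:2]-off[:2],.33],down(yaw)); print(yaw,None if q is None else np.round(q,2))
E
```

```text
hub [0.64722882 0.03369235 0.167     ] vial (array([0.49469891, 0.4254994 , 0.11124528]), np.float64(0.0024097502362792084)) [0.49437759 0.42447846 0.116     ]
[0.7212992  0.02979273 0.165     ]
[0.68608952 0.09668587 0.165     ]
[0.61328086 0.09848637 0.165     ]
[0.57565429 0.03685805 0.165     ]
[ 0.60526872 -0.02870337  0.165     ]
handle [0.52923669 0.02405531 0.152     ] knob [0.6342011  0.06269078 0.189     ] kcl [0.45054023 0.29341742 0.092     ]
0.0 [ 0.03  0.32  1.52 -0.    1.3   1.61]
0.8 [ 0.01  0.33  1.51 -0.    1.3   0.78]
1.6 [-0.    0.36  1.47 -0.    1.32 -0.03]
2.4000000000000004 [ 0.01  0.39  1.42  0.    1.33 -0.82]
3.2 [ 0.03  0.4   1.41  0.    1.34 -1.59]
4.0 [ 0.06  0.39  1.42  0.    1.33 -2.37]
4.800000000000001 None
5.6000000000000005 [ 0.06  0.33  1.51 -0.    1.3   2.31]
```

Run:
```python
from h import *
import pickle
manip.move_to([.648,.033-.03,.36],down(1.6)); manip.hold(.2)
c=wristcam(); save(c,"pics/w1.png"); pickle.dump(c,open("w1.pkl","wb"))
print(manip.get_time(),manip.get_position(), c["o"])
im=cv2.cvtColor(c["image"],cv2.COLOR_RGB2BGR)
for n,p in(("axle",(.648,.033,.167)),):
    d=c["R"].T@(np.array(p)-c["o"]);th=np.arctan2(np.hypot(*d[:2]),d[2]);k=th*c["fx"]/np.hypot(*d[:2]);u,v=c["cx"]+d[0]*k,c["cy"]+d[1]*k;print(n,u,v)
u,v=int(u),int(v);y0=max(0,v-150);x0=max(0,u-200)
crop=im[y0:y0+300,x0:x0+400];print(x0,y0,crop.shape)
cv2.imwrite("pics/w1c.png",cv2.resize(crop,None,fx=2,fy=2))
```

```text
3.1417 [0.64796347 0.003466   0.35993591] [0.64674493 0.0694961  0.51530511]
axle 317.9879236180158 152.62333541847534
117 2 (300, 400, 3)
```

View pics/w1c.png

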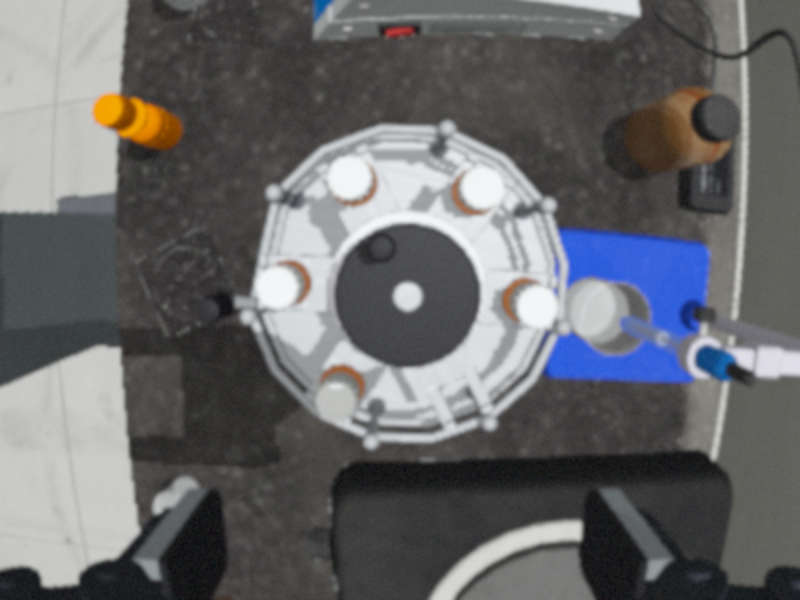

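The wrist view shows, in crop pixels, the knob top at (380,246), hub at (407,296) and handle at (212,305). Rail posts are at (274,192), the hinge side, and (247,317). The empty fork is at about (458,400), opposite the knob.

Run:
```python
from h import *
import pickle
c=pickle.load(open("w1.pkl","rb"))
W=lambda x,y,z:plane(*fish(c,117+x/2,2+y/2),z)
ax=W(407,296,.169);print("axle",ax)
def pol(n,p):
    d=(p-ax)[:2];print(n,np.round(p,4),"r %.4f ang %.1f"%(np.hypot(*d),np.degrees(np.arctan2(d[1],d[0]))))
pol("knob",W(380,246,.206));pol("handle",W(210,307,.170))
for p in((447,128),(549,205),(562,327),(490,424),(372,440),(247,317),(274,192)):pol("post",W(*p,.115))
for p in((351,180),(479,189),(531,306),(338,398),(281,288)):pol("cap",W(*p,.165))
pol("forkends",W(458,400,.127))
pol("seat",W(452,388,.125))
```

```text
axle [0.65071282 0.03625551 0.169     ]
knob [0.6362 0.0645 0.206 ] r 0.0318 ang 117.2
handle [0.5373 0.0285 0.17  ] r 0.1137 ang -176.1
post [0.6735 0.1415 0.115 ] r 0.1077 ang 77.8
post [0.7416 0.0951 0.115 ] r 0.1082 ang 32.9
post [0.7552 0.0149 0.115 ] r 0.1067 ang -11.6
post [ 0.7106 -0.0538  0.115 ] r 0.1081 ang -56.4
post [ 0.6305 -0.0675  0.115 ] r 0.1057 ang -101.0
post [0.5457 0.0153 0.115 ] r 0.1071 ang -168.7
post [0.5636 0.0978 0.115 ] r 0.1067 ang 144.8
cap [0.6176 0.101  0.165 ] r 0.0727 ang 117.1
cap [0.6892 0.0983 0.165 ] r 0.0730 ang 58.2
cap [0.7222 0.033  0.165 ] r 0.0716 ang -2.6
cap [ 0.6121 -0.025   0.165 ] r 0.0724 ang -122.2
cap [0.5787 0.0391 0.165 ] r 0.0721 ang 177.7
forkends [ 0.6865 -0.0343  0.127 ] r 0.0791 ang -63.1
seat [ 0.6824 -0.0269  0.125 ] r 0.0706 ang -63.4
```

Run:
```python
from h import *
ax=np.array([.650,.036]); P=lambda a,z:np.r_[ax+.0315*np.array([np.cos(np.radians(a)),np.sin(np.radians(a))]),z]
a0,a1=117.4,-11.8
o=down(1.6)
manip.command_gripper(.045,20)
manip.move_to(P(a0,.24),o); manip.servo_line(P(a0,.194),rate=.1)
manip.command_gripper(0.0,25); print("w",manip.get_width(),manip.get_grip_force(),manip.get_contact_force(),manip.get_time())
for a in np.linspace(a0,a1,14)[1:]:
    manip.servo_line(P(a,.194),rate=.06); print(round(a),np.round(manip.get_contact_force(),1),round(manip.get_width(),4),end=' ')
manip.hold(.3); print(manip.get_time())
manip.command_gripper(.04); manip.servo_line(P(a1,.25),rate=.15)
manip.move_to([.648,.003,.36],o); manip.hold(.2)
import pickle
c=wristcam(); pickle.dump(c,open("w2.pkl","wb")); print(manip.get_time(),manip.get_position())
cv2.imwrite("pics/w2c.png",cv2.resize(cv2.cvtColor(c["image"],cv2.COLOR_RGB2BGR)[2:302,117:517],None,fx=2,fy=2))
```

```text
w 1.13636968668288e-05 0.1391280242398807 [ 0.48265807 -0.58175576 -0.41445578] 5.325
107 [1.4 0.7 2.1] 0.0002 98 [-0.1 -0.3 -0.6] 0.0001 88 [ 0.   0.4 -0.5] -0.0002 78 [-0.3 -0.7 -0.1] 0.0 68 [-0.  -0.5  0.4] -0.0003 58 [ 0.6  0.  -0.6] 0.0002 48 [ 0.5  1.2 -0.3] 0.0002 38 [ 0.3 -1.2  0.4] -0.0004 28 [-0.4  0.8  0.1] 0.0002 18 [-0.4  0.2  0.2] -0.0005 8 [-0.6 -0.2 -1.2] -0.0001 -2 [ 0.8 -0.3 -0.3] 0.0001 -12 [ 0.6 -0.2 -0.5] -0.0002 8.875
10.6583 [0.64751509 0.00324446 0.35797427]
```

View pics/w2c.png

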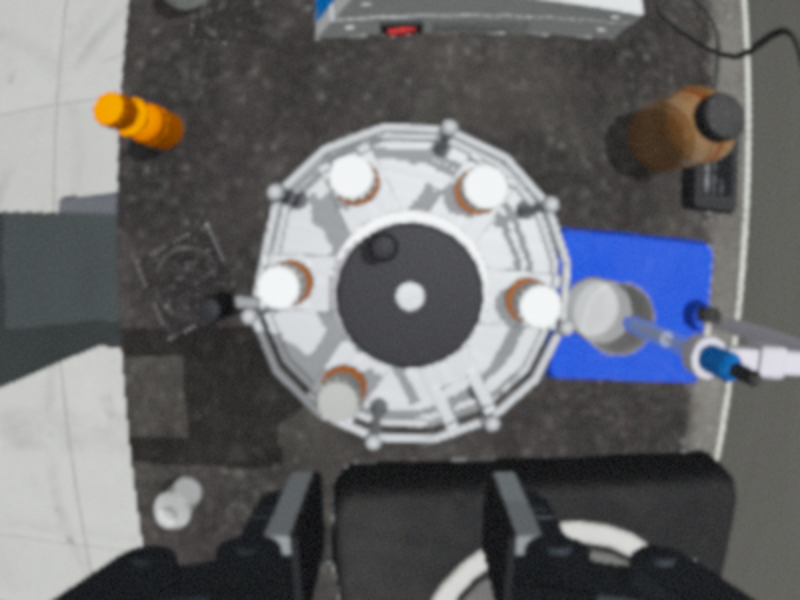

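The picture shows the carousel unmoved: the knob is still at (382,246), so the grip closed on nothing. I'll try again and check the reached pose before closing.

Run:
```python
from h import *
p=np.array([.6355,.064,.194]);o=down(1.6)
manip.command_gripper(.045,20);print(manip.get_width())
manip.move_to(p+[0,0,.046],o);print(manip.get_position()); manip.servo_line(p,rate=.1)
print(manip.get_position(),manip.get_ee_rot(),o)
manip.hold(.2);print(manip.get_position(),manip.get_contact_force())
c=wristcam();s=manip.camera("side")
a=cv2.resize(c["image"][150:350,200:440],(480,400)); b=cv2.resize(s["image"][110:230,270:366],(320,400))
cv2.imwrite("pics/d3.png",cv2.cvtColor(np.hstack([a,b]),cv2.COLOR_RGB2BGR)); print(manip.get_time())
```

```text
0.044596344725434875
[0.63644019 0.06388968 0.24106091]
[0.63603049 0.06374694 0.19457803] [2.18884436e+00 2.25274318e+00 1.05782980e-03] [2.18876868e+00 2.25364063e+00 1.37995689e-16]
[0.63606405 0.06404302 0.19489715] [-1.36368862  0.50915507  0.3593337 ]
12.3917
```

View pics/d3.png

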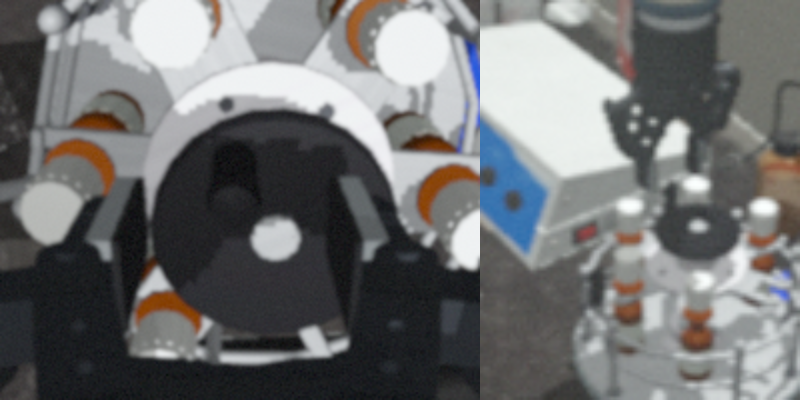

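The wrist crop shows the knob at (235,190) centred between the fingers. However, the fingertips end at rows around 180 and look about 0.14 m from the camera, so they are still above the knob. The side view agrees. I'll step down, guarded by force, closing at each level.

Run:
```python
from h import *
s=manip.camera("side");M=np.linalg.inv(s["cam_to_world"])
for z in(.172,.18,.19,.2,.21,.22):
    for dx in(-.022,.022):
        q=M@np.array([.636+dx,.064,z,1]);print(z,dx,round(s["fx"]*q[0]/q[2]+s["cx"]),round(s["fy"]*q[1]/q[2]+s["cy"]),end=' | ')
print()
p=np.array([.6355,.064,.194])
for z in(.194,.186,.178,.170,.162):
    manip.command_gripper(.04,20); p[2]=z; manip.servo_line(p,rate=.06); f=manip.get_contact_force()
    print(z,f, manip.get_position()); 
    if np.linalg.norm(f)>8: break
    manip.command_gripper(0.0,20); w=manip.get_width(); print(w,manip.get_grip_force())
    if w>.008: break
print(manip.get_time())
```

```text
0.172 -0.022 321 175 | 0.172 0.022 333 171 | 0.18 -0.022 321 173 | 0.18 0.022 333 169 | 0.19 -0.022 321 170 | 0.19 0.022 333 166 | 0.2 -0.022 321 168 | 0.2 0.022 333 164 | 0.21 -0.022 321 165 | 0.21 0.022 333 161 | 0.22 -0.022 321 163 | 0.22 0.022 333 158 | 
0.194 [ 0.3057757  -0.0347588  -0.34622837] [0.63549069 0.06400537 0.19398994]
-1.9129912886252e-05 0.41981028600730497
0.186 [-0.44583134  0.0492325  -0.36326676] [0.6349803  0.06396781 0.18518607]
0.012670931278042693 19.51907635841053
14.4917
```

At a reported TCP height of 0.186 the fingers just caught the knob's top. The fingertips therefore sit about 36 mm higher than the nominal tool data says, which the wrist image agrees with. I'll correct for that, regrip lower and turn the carousel.

```bash
echo 'DZ=.036  # real fingers sit this much higher than the nominal TCP' >> h.py
python3 - <<'E'
from h import *
import pickle
ax=np.array([.650,.036]); P=lambda a,z:np.r_[ax+.0315*np.array([np.cos(np.radians(a)),np.sin(np.radians(a))]),z]
a0,a1=117.4,-11.8; z=.161
manip.command_gripper(.04,20); manip.servo_line(P(a0,z),rate=.05); f=manip.get_contact_force();print(f)
if np.linalg.norm(f)<8:
    manip.command_gripper(0.,25); print(manip.get_width(),manip.get_grip_force())
    if manip.get_width()>.008:
        for a in np.linspace(a0,a1,14)[1:]:
            manip.servo_line(P(a,z),rate=.06); print(np.round(manip.get_contact_force(),1),end=' ')
            if manip.get_width()<.008: print("LOST",a);break
        manip.hold(.3); print(manip.get_width(),manip.get_time())
        manip.command_gripper(.04); q=manip.get_position();manip.servo_line([q[0],q[1],.25],rate=.2)
        manip.servo_line([.648,.003,.36],rate=.3); manip.hold(.2)
        c=wristcam(); pickle.dump(c,open("w2.pkl","wb")); print(manip.get_time(),manip.get_position())
        cv2.imwrite("pics/w4c.png",cv2.resize(cv2.cvtColor(c["image"],cv2.COLOR_RGB2BGR)[2:302,117:517],None,fx=2,fy=2))
E
```

```text
[0.90907396 0.25208063 0.5487281 ]
0.013602564076149008 24.46768154740738
[0.2 0.6 3.1] [1.1 0.3 3.8] [ 0.9 -1.1  4.9] [ 0.1 -0.1  5.1] [-0.2 -2.1  5.4] [-1.2 -2.5  6.7] [-1.3 -2.   6.7] [-1.9 -1.7  7. ] [-2.6 -2.9  7.3] [-3.6 -1.9  8. ] [-4.1 -0.6  8.2] [-4.7 -0.6  9. ] [-4.8 -0.   9.2] 0.013065852410846443 19.425
21.1833 [0.64745007 0.00324855 0.35787715]
```

View pics/w4c.png

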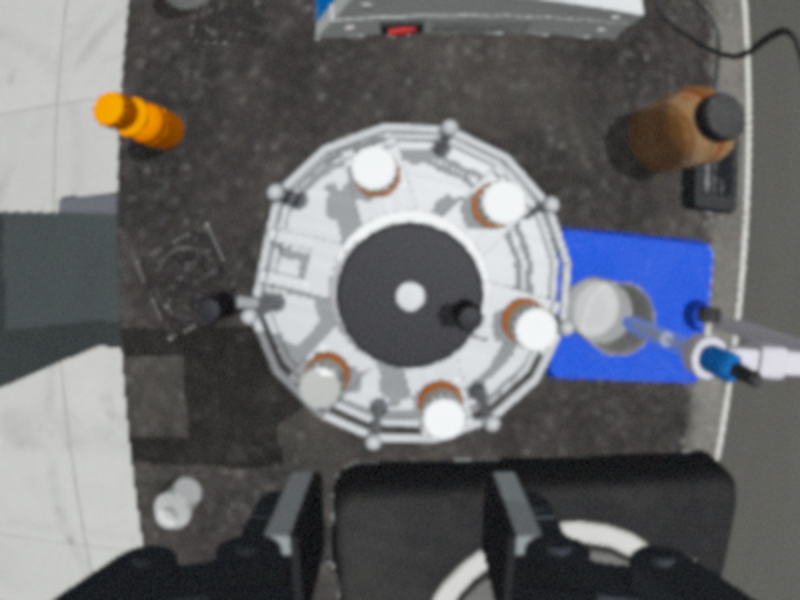

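The carousel turned: the knob is at (467,315) and the empty fork at about (290,262), between the gate posts at (275,192) and (248,317). Next I'll measure the fork and the gate geometry and look for obstacles in the gate's swing.

Run:
```python
from h import *
import pickle
c=pickle.load(open("w2.pkl","rb"))
W=lambda x,y,z:plane(*fish(c,117+x/2,2+y/2),z)
ax=W(409,296,.169);print("axle",ax)
def pol(n,p):
    d=(p-ax)[:2];print(n,np.round(p,4),"r %.4f ang %.1f"%(np.hypot(*d),np.degrees(np.arctan2(d[1],d[0]))))
pol("knob",W(468,316,.206));pol("handle",W(212,306,.170))
for p in((449,128),(552,205),(566,328),(493,424),(374,442),(248,318),(275,192)):pol("post",W(*p,.115))
for p in((374,170),(501,202),(533,326),(321,389),(442,418)):pol("cap",W(*p,.165))
pol("tine",W(287,247,.125));pol("tine",W(281,274,.125)); pol("orange",W(109,110,.116))
```

```text
axle [0.65044517 0.03614806 0.169     ]
knob [0.6798 0.0307 0.206 ] r 0.0299 ang -10.5
handle [0.5378 0.029  0.17  ] r 0.1129 ang -176.4
post [0.6731 0.1408 0.115 ] r 0.1070 ang 77.8
post [0.7414 0.0947 0.115 ] r 0.1082 ang 32.7
post [0.7558 0.0143 0.115 ] r 0.1076 ang -11.7
post [ 0.7107 -0.0533  0.115 ] r 0.1079 ang -56.1
post [ 0.6304 -0.0685  0.115 ] r 0.1065 ang -100.9
post [0.5453 0.0146 0.115 ] r 0.1073 ang -168.4
post [0.5631 0.0973 0.115 ] r 0.1066 ang 145.0
cap [0.629  0.1063 0.165 ] r 0.0733 ang 107.0
cap [0.7002 0.0911 0.165 ] r 0.0741 ang 47.9
cap [0.7222 0.0214 0.165 ] r 0.0733 ang -11.6
cap [ 0.6009 -0.0196  0.165 ] r 0.0746 ang -131.6
cap [ 0.6721 -0.0351  0.165 ] r 0.0745 ang -73.1
tine [0.5735 0.0616 0.125 ] r 0.0811 ang 161.7
tine [0.5697 0.0444 0.125 ] r 0.0811 ang 174.1
orange [0.4426 0.1608 0.116 ] r 0.2424 ang 149.0
```

The empty fork is at 167.7° and the gate middle at 168.2°, so it is within 1 mm. Now I'll open the gate.

Run:
```python
from h import *
h=np.array([.563,.0975]);r=.075;s0=249.7;z=.122
H=lambda s,z:np.r_[h+r*np.array([np.cos(np.radians(s-0)),np.sin(np.radians(s))]),z]
y0=85
manip.move_to(np.r_[.5378,.029,.20],down(np.radians(y0)))
manip.command_gripper(.045,20); manip.servo_line([.5378,.029,z],rate=.1); print(manip.get_contact_force())
manip.command_gripper(0,25); print(manip.get_width(),manip.get_time())
if manip.get_width()>.01:
    for g in np.linspace(0,2.3,13)[1:]:
        d=np.degrees(g); manip.servo_line(H(s0-d,z),down(np.radians(y0-d*.7)),rate=.09)
        print(np.round(manip.get_contact_force(),1),end=' ')
        if manip.get_width()<.01: print("LOST",g);break
    manip.hold(.15); print(manip.get_width(),manip.get_time())
    manip.command_gripper(.035); q=manip.get_position(); manip.servo_line([q[0],q[1],.22],rate=.2)
    v=np.array([.4945,.425]); yaw=np.radians(110)
    manip.move_to(np.r_[v+[.0,-.03],.30],down(yaw)); manip.command_gripper(.06)
    c=wristcam(); cv2.imwrite("pics/w5.png",cv2.cvtColor(c["image"],cv2.COLOR_RGB2BGR))
    import pickle;pickle.dump(c,open("w5.pkl","wb"));print(manip.get_time(),manip.get_position())
    t=manip.camera("top");cv2.imwrite("pics/t5.png",cv2.resize(cv2.cvtColor(t["image"],cv2.COLOR_RGB2BGR)[135:235,195:355],None,fx=3,fy=3))
    a=cv2.imread("pics/w5.png")[0:400,60:540];b=cv2.imread("pics/t5.png")
    b=cv2.resize(b[:, 200:480],(280,300)); b=np.vstack([b,np.zeros((100,280,3),np.uint8)]); cv2.imwrite("pics/m5.png",np.hstack([a,b]))
```

```text
[-0.32537832  0.06217544 -0.35938397]
0.015828401198426354 23.5083
[ 1.6  2.8 -2. ] [ 0.5 -4.5  1.6] [-1.9 -4.7  5.6] [-2.8 -3.9  6.3] [-2.4 -2.9  6.3] [-1.4 -2.3  7. ] [-0.4 -1.8  6.1] [-1.4 -1.4  5.2] [-0.3 -2.9  5.2] [-0.6 -2.6  5.6] [-0.6 -2.5  6.1] [-2.  -3.   7.3] 0.015413483623383436 27.3583
30.225 [0.49462088 0.39482788 0.30001865]
```

View pics/m5.png

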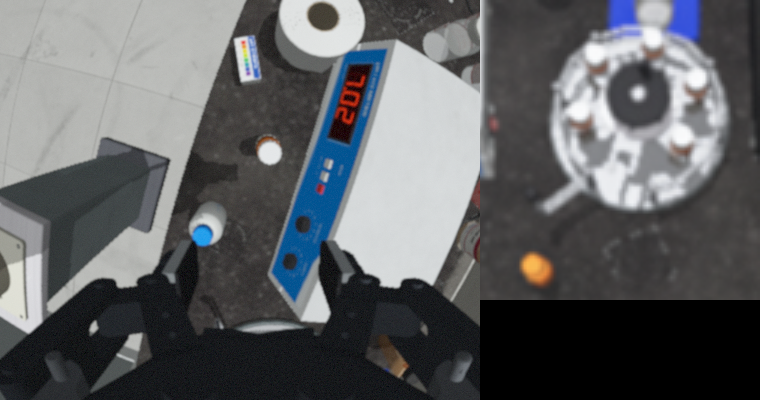

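The gate is open: its leaf points to (565,195) in the right-hand crop, with the fork still in place. The vial cap is at wrist pixel (329,151), KCl at (267,235), and the centrifuge face is about 40 mm to the vial's right. I'll grip along y, parallel to that face.

Run:
```python
from h import *
import pickle
c=pickle.load(open("w5.pkl","rb"))
im=c["image"].astype(int)[125:180,300:360]; m=((im.min(2)>170)&(np.ptp(im,axis=2)<30)).astype(np.uint8)
n,l,st,ce=cv2.connectedComponentsWithStats(m); 
for i in range(1,n):
    if st[i,4]>80: print(st[i],ce[i]+[300,125], plane(*fish(c,*(ce[i]+[300,125])),.116))
print("manual",plane(*fish(c,329,151),.116))
t=manip.camera("top");s=manip.camera("side")
print("box corner",tri(pin(t,195+330/5,135+222/5),pin(s,225+350/5,140+118/5)))
print("box bottom",plane(*pin(s,225+305/5,140+250/5),0),manip.get_time())
```

```text
[ 19  17  22  23 403] [329.59057072 152.61290323] [0.49740252 0.42765619 0.116     ]
manual [0.49617443 0.42910935 0.116     ]
box corner (array([0.60838696, 0.23615302, 0.11371567]), np.float64(0.007614622296075221))
box bottom [0.57579077 0.24709259 0.        ] 30.375
```

Run:
```python
from h import *
v=np.array([.497,.4278]); o=down(np.radians(168))
manip.command_gripper(.05,20)
manip.move_to(np.r_[v,.14],o); manip.servo_line(np.r_[v,.070],rate=.12); f0=manip.get_contact_force(); print(f0)
manip.command_gripper(0,30); print("w",manip.get_width(),manip.get_grip_force())
if manip.get_width()>.015:
    manip.servo_line(np.r_[v,.23],rate=.2); print(manip.get_width(),manip.get_contact_force()-f0,manip.get_time())
    ax=np.array([.6505,.036]);u=np.array([np.cos(np.radians(167.9)),np.sin(np.radians(167.9))])
    manip.servo_line(np.r_[ax+.185*u,.23],rate=.35); manip.hold(.15)
    print(manip.get_width(),manip.get_time())
s=manip.camera("side");c=wristcam()
a=cv2.resize(s["image"][110:240,220:380],(480,390)); b=cv2.resize(c["image"][150:345,220:380],(320,390))
cv2.imwrite("pics/m6.png",cv2.cvtColor(np.hstack([a,b]),cv2.COLOR_RGB2BGR))
```

```text
[ 1.05275383  0.04735058 -0.42934689]
w 0.024296979500025868 29.35851752758026
0.024101588114480408 [-1.64476672 -0.0030685  -0.10723342] 33.5917
0.023967516603795643 34.9
```

View pics/m6.png

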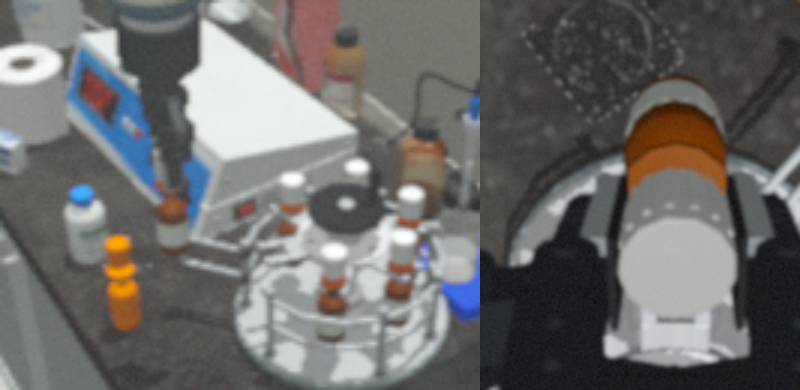

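The pictures show the vial held upright, with its cap centred between the pads at wrist pixel (318,282), about 1.7 mm outward of the tool axis. I'll bring it in, feel for the closed end of the fork, back off and lower it.

Run:
```python
from h import *
ax=np.array([.6505,.036]);u=np.array([np.cos(np.radians(167.9)),np.sin(np.radians(167.9))])
P=lambda r,z:np.r_[ax+r*u,z]
print(manip.get_time())
manip.servo_line(P(.185,.127),rate=.2); manip.servo_line(P(.100,.127),rate=.12)
manip.servo_line(P(.0765,.127),rate=.05); manip.hold(.15)
F=lambda:np.mean([manip.get_contact_force() for _ in range(1)],0)
f0=F(); t=np.array([-u[1],u[0]]); print("f0",f0,manip.get_width(),manip.get_time())
r=.0765
while r>.0675:
    r-=.001; manip.servo_line(P(r,.127),rate=.03); manip.hold(.08); f=F()-f0
    print(round(r,4),"rad %.1f tan %.1f z %.1f"%(f[:2]@u,f[:2]@t,f[2]))
    if f[:2]@u>3: break
print(manip.get_time(),manip.get_width())
```

```text
35.0
f0 [-0.44022102  0.08606547 -0.99420034] 0.024207441335861335 37.2917
0.0755 rad 0.3 tan 0.1 z -0.4
0.0745 rad -0.1 tan -0.7 z 0.2
0.0735 rad -0.5 tan -0.2 z 0.6
0.0725 rad -1.3 tan -0.8 z 0.6
0.0715 rad 3.5 tan 0.6 z 2.2
38.9583 0.02410902008659179
```

Contact came at r of about 0.072, as expected. Now I'll back off 2.5 mm and lower with force feedback.

Run:
```python
from h import *
ax=np.array([.6505,.036]);u=np.array([np.cos(np.radians(167.9)),np.sin(np.radians(167.9))])
P=lambda r,z:np.r_[ax+r*u,z]
r=.0743; manip.servo_line(P(r,.127),rate=.03); manip.servo_line(P(r,.122),rate=.05); manip.hold(.1); f0=manip.get_contact_force(); z=.122;print(f0)
while z>.112:
    z-=.001; manip.servo_line(P(r,z),rate=.03); manip.hold(.08); f=manip.get_contact_force()-f0; print(round(z,3),np.round(f,1),manip.get_position()[2].round(4))
    if f[2]>4: break
print(manip.get_time())
import pickle
s=manip.camera("side");pickle.dump(s,open("s7.pkl","wb"))
```

```text
[0.50567383 0.56788018 0.34407256]
0.121 [-0.8 -1.7 -1.2] 0.121
0.12 [-0.5  0.1 -0. ] 0.1201
0.119 [-2.7 -0.6  8.8] 0.12
40.5583
```

The ring landed at the predicted height. Now I'll release, rise, and compare with the earlier wrist image from the same pose.

Run:
```python
from h import *
import pickle
manip.command_gripper(.040); p=manip.get_position(); manip.servo_line([p[0],p[1],.24],rate=.15)
manip.move_to([.648,.003,.36],down(1.6)); manip.hold(.2)
c=wristcam(); pickle.dump(c,open("w8.pkl","wb")); save(c,"pics/w8.png")
c0=pickle.load(open("w2.pkl","rb")); print(manip.get_position(),manip.get_time())
im=c["image"].astype(int)
m=((im.min(2)>215)).astype(np.uint8); m=cv2.morphologyEx(m,cv2.MORPH_OPEN,np.ones((5,5),np.uint8))
n,l,st,ce=cv2.connectedComponentsWithStats(m)
ax=np.array([.6505,.0362])
for i in range(1,n):
    if 150<st[i,4]<900:
        q=plane(*fish(c,*ce[i]),.165)[:2]-ax; print(st[i],np.round(ce[i],1),"r %.4f a %.1f"%(np.hypot(*q),np.degrees(np.arctan2(q[1],q[0]))))
d=np.abs(c["image"].astype(int)-c0["image"]).max(2)>50
d=cv2.morphologyEx(d.astype(np.uint8),cv2.MORPH_OPEN,np.ones((4,4),np.uint8))
n,l,st,ce=cv2.connectedComponentsWithStats(d)
for i in range(1,n):
    if st[i,4]>60: print("diff",st[i],ce[i])
```

```text
[0.64774458 0.00319068 0.35952389] 43.2583
[401   0  35   8 192] [421.    2.5] r 0.2172 a 58.7
[293  75  21  21 356] [303.1  85. ] r 0.0757 a 106.7
[297  85  51  32 796] [321.5 100.9] r 0.0550 a 90.8
[358  93  21  21 356] [368.1 102.7] r 0.0757 a 47.1
[263  96  21  24 271] [273.7 109.6] r 0.0698 a 140.7
[336 108  37  36 578] [357.5 126.3] r 0.0492 a 34.6
[377 112  13  37 240] [384.  129.3] r 0.0759 a 20.2
[248 125  20  20 334] [257.3 134.3] r 0.0743 a 167.5
[375 157  19  20 314] [383.8 166.5] r 0.0755 a -12.8
[346 173  17  17 210] [353.4 180.3] r 0.0519 a -41.5
[497 178  36  11 324] [513.6 183.3] r 0.2599 a -6.2
[328 202  20  19 310] [337.6 210.8] r 0.0750 a -72.8
diff [225  60  33  36 349] [241.27507163  77.95988539]
diff [236 147  12  10  74] [241.90540541 152.21621622]
```

The vial's cap is at r = 74 mm and 167.5°, in line with the other five, so it is seated. Now I'll push the gate shut.

Run:
```python
from h import *
import pickle
h=np.array([.563,.0975])
def pose(a,z): e=np.radians(a); return np.r_[h+.075*np.array([np.cos(e),np.sin(e)]),z],down(e-np.pi/2)
manip.command_gripper(0,20)
a=249.7-131.8-30; z=.128
manip.move_to(*pose(a,.23)); manip.servo_line(pose(a,z)[0],rate=.15); print(manip.get_contact_force(),manip.get_time())
f0=manip.get_contact_force()
for a in np.linspace(a,226,14)[1:]:
    p,o=pose(a,z); manip.servo_line(p,o,rate=.08); print(np.round(manip.get_contact_force()-f0,1),end=' ')
manip.hold(.1);print()
while a<242:
    a+=1; e=np.radians(a); p,o=pose(a,z); manip.servo_line(p,o,rate=.04); manip.hold(.06); f=manip.get_contact_force()-f0
    k=f[:2]@np.array([np.sin(e),-np.cos(e)]); print(round(a),round(k,1),end='; ')
    if k>6: break
print(manip.get_time())
p,o=pose(a-20,z); manip.servo_line(p,rate=.1); manip.servo_line(p+[0,0,.1],rate=.25)
manip.command_gripper(.04);manip.move_to([.648,.003,.36],down(1.6)); manip.hold(.2)
c=wristcam(); pickle.dump(c,open("w9.pkl","wb")); print(manip.get_time(),manip.get_position())
c0=pickle.load(open("w2.pkl","rb"))
x,y,w=223,155,26
tmpl=c0["image"][y-14:y+14,x-14:x+14]; r=cv2.matchTemplate(c["image"][y-40:y+40,x-40:x+40],tmpl,cv2.TM_CCOEFF_NORMED); _,v,_,l=cv2.minMaxLoc(r); print("handle shift px",l[0]-26,l[1]-26,v)
for n,cc in(("w2",c0),("w9",c)):
    g=cc["image"][130:180,200:245].max(2)<40; ys,xs=np.nonzero(g); print(n,len(xs),xs.mean()+200,ys.mean()+130)
```

```text
[ 0.27332943 -0.70306106  0.5463346 ] 46.2417
[-0.2  0.4 -0.4] [ 0.5  0.7 -0.2] [-1.1  1.4 -0.3] [-0.4  1.3 -0.5] [-0.9  1.  -0.4] [ 0.6  0.4 -1. ] [-0.5 -0.1 -0.4] [-0.8  0.9 -1. ] [-0.1  0.1 -0.5] [-0.   1.3 -0.8] [ 0.   0.7 -0.1] [-1.2  0.7  0.1] [-0.5  1.4 -1. ] 
227 1.1; 228 1.4; 229 0.5; 230 1.2; 231 0.6; 232 0.4; 233 0.2; 234 5.3; 235 10.1; 53.45
55.9583 [0.64714422 0.00341269 0.35922325]
handle shift px 0 0 0.9550890326499939
w2 117 227.73504273504273 158.1196581196581
w9 111 228.40540540540542 158.26126126126127
```

The gate is against its stop and the handle is back at its original pixel. I'll check the vial once more and hand in.

Run:
```python
from h import *
import pickle
c=pickle.load(open("w9.pkl","rb")); m=(c["image"].min(2)>215).astype(np.uint8); m=cv2.morphologyEx(m,cv2.MORPH_OPEN,np.ones((5,5),np.uint8))
n,l,st,ce=cv2.connectedComponentsWithStats(m); ok=False
for i in range(1,n):
    q=plane(*fish(c,*ce[i]),.165)[:2]-[.6505,.0362]; r,a=np.hypot(*q),np.degrees(np.arctan2(q[1],q[0]))
    if 150<st[i,4]<900 and .072<r<.078: print(round(r,4),round(a,1)); ok|=abs(a-167.5)<2.5
print(ok)
if ok: print(manip.sign_off())
```

```text
0.0758 106.4
0.0758 47.1
0.0759 20.7
0.0741 167.4
0.0754 -12.7
0.0749 -72.7
True
the job is handed in; nothing more can be done
None
```

I hung the vial in the empty fork, shut the gate and handed the job in at about 56 s; the final wrist image puts the vial's cap level with the other five and the gate handle back where it started, though no verdict was returned.

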